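# Gauge the cardboard tubes

## Task

Lift the notched gauge off its hook and stand it fully down in the slot across the two-trough gauging bed. Then, without lifting the tubes out of their troughs, push the slim tube, which fits the gauge, right through its notch until it rests against the green end stop, and push the fat tube, which does not fit, back against the red end stop. Leave the gauge standing in its slot and do not disturb the bottle, the tape rolls and the other things on the bench.

Things in the scene. Friction and masses are not known exactly. Their poses are not given: they have to be found in the camera images.
- gauge: Upright aluminium W-shaped plate gauge, 10 mm thick (y), 184 long (x), 106 high (z), about 0.25 kg, same either way round; origin at the centre of its underside. Bottom bar z 0-15; two upward-open notches 48 mm wide centred at x = +-50; outer legs to z 70; middle web x +-26 to z 70, topped by a yellow grip tab. Starts hanging upright on the peg, long side across it, free to swing a little.
- tab (a point): Centre of the gauge's yellow grip tab, 88 mm above its underside: tab 26 mm wide (gauge x), 10 mm thick (gauge y), gauge z 70 to 106 mm.
- eye (a point): Middle of the top edge of the hanging eye in the gauge's middle web, 56 mm above its underside; the eye is a hole x +-10 mm, z 24 to 56 mm. This edge rests on the peg at the start.
- hook_stand: Fixed stand: dark base, blue post, one level round steel peg 8 mm thick pointing along the stand's own -y. Origin on the table under where the gauge hangs. The post's face is 55 mm to +y of it, post top 6 mm above the peg axis. To come off, the gauge must rise 8 to 24 mm (so its eye clears the upturned tip, the peg still inside it), then move at least 45 mm along the stand's -y.
- hook (a point): Point on the peg's axis where the gauge hangs, 150 mm above the table. The peg ends 35 mm to -y of it, the tip turned up to 12 mm above the axis.
- bed: Fixed grey gauging bed; origin on the table. Two V troughs (45 degree sides) run along its y axis, centred at x = -50 and +50 mm, V bottoms 20 mm above the table, sides up to 46 mm. Inner faces of the end stops closing both troughs: red at y = -235 mm, green at y = +200 mm; both 62 mm high. The gauge's slot crosses both troughs at y = +45 mm.
- slot (a point): Centre of the floor of the gauge's slot, 3 mm above the table: where the gauge's origin belongs when fully down, long side along the bed's x, yellow tab up. Dark steel channels (bed x = +-80 to 100 mm, up to 61 mm high, flared mouths) take the gauge's outer legs with 2 mm play in y and 2.5 mm in x either side.
- slim_tube: Closed cardboard tube, 40 mm diameter, 90 mm long along its y axis, flat ends, about 0.1 kg; origin at its centre. Lies in one of the two troughs (either one), axis 48 mm above the table, between the slot and the red stop. Its centre is at bed y = +155 mm when it rests against the green stop. It may roll about its own axis.
- fat_tube: Closed cardboard tube, 56 mm diameter, 90 mm long along its y axis, flat ends, about 0.1 kg; origin at its centre. Lies in the other trough, axis 60 mm above the table, between the slot and the red stop. Too wide for the 48 mm notch. Its centre is at bed y = -190 mm when it rests against the red stop.
- bottle: Bystander: amber bottle, 64 mm diameter, 200 mm high, origin under its centre.
- tape_roll: Bystander: white tape roll lying flat, 104 mm diameter, 48 mm high, origin under its centre.
- yellow_tape: Bystander: yellow tape roll lying flat, 90 mm diameter, 24 mm high, origin under its centre.
- spare_tube: Bystander: empty cardboard tube standing on end, 56 mm diameter, 130 mm high, origin under its centre.
Things that resemble listed ones, but are neither listed nor needed, are in the scene too. What is shaped like the slim_tube but blue or pink is not meant.

How it is judged:
On the way, in this order (a step that is already met when the one before it is completed fails the run):
1. the gauge is lifted clear of the hook (horizontal distance between gauge and hook above 0.05 m and height (world z) of gauge above 0.05 m), for 0.1 s.
2. the gauge stands fully down and upright in the slot, released (distance between gauge and slot below 0.01 m and angle between gauge's own z axis and vertical below 0.14 rad and angle between the y axis of gauge and the y axis of bed, either way round below 0.12 rad and contact force between the fingers and gauge below 0.3 N), for 0.2 s.
At the end, for the whole second after the job is handed in: The gauge stands released and upright in the slot (origin within 10 mm of the slot point, tilt under 0.14 rad, turned under 0.12 rad); the slim tube lies at rest in its trough beyond the gauge within 20 mm of the green stop; the fat tube lies at rest in its trough within 20 mm of the red stop (all of step 2 and y of slim_tube in the frame of bed above 0.135 m and y of fat_tube in the frame of bed below -0.17 m and linear speed of each of slim_tube, fat_tube, gauge below 0.02 m/s and height (world z) of slim_tube below 0.056 m and height (world z) of fat_tube below 0.068 m); the robot touches nothing.
It fails at once if the slim tube is pushed past the slot before the gauge stands in it (y of slim_tube in the frame of bed above 0.01 m and distance between gauge and slot above 0.03 m).
It fails at once if the fat tube is forced past the gauge (y of fat_tube in the frame of bed above 0.03 m).
It fails at once if a tube is lifted out of its trough (raised more than 20 mm) (height (world z) of slim_tube above 0.068 m or height (world z) of fat_tube above 0.08 m).
It fails at once if another thing on the bench is shifted by more than 30 mm (distance of any of bottle, tape_roll, yellow_tape, spare_tube from where it was at the start of the episode above 0.03 m).
It also fails if it takes over 66 s, if anything falls off the work surface, if the arm or the gripper's body presses on something with over 40 N, if the wrist force passes 120 N, or if a joint passes its speed limit or range.

## Robot

A 7-joint arm with a two-finger parallel gripper is mounted at the origin on the work surface. World frame = base frame: x ahead of the robot, y to its left, z up, the work surface at z = 0. Lengths are in m, angles in rad, forces in N, time in s.
With the tool pointing down it reaches from about 0.425 to 0.925 m from the base axis. Payload 6.8 kg.
Tool frame: the origin (TCP) lies between the finger pads; the fingertips stand r.tcp_to_tips ahead of it and the grasp point (between the pads) is the TCP (r.tcp_to_tips is the distance from the TCP to the fingertips, in m); z points along the fingers, y is the line along which they close (so a half turn about z gives the same grasp; the last joint's range is limited). The gripper opens to 85 mm and grips with 20 to 120 N. Pads are 22 mm wide; open, the fingers measure 114 mm over their backs; the gripper's body (76 mm by 85 mm) begins 54 mm behind the grasp point. The pads swing forward as they close: fully open they stand 13 mm farther back than shut.
Start: joints at [-1.304, 0.477, 0.022, 1.555, -0.011, 1.109, -0.083], TCP at [0.247, 0.628, 0.25] pointing down, gripper open.
Joint ranges: [-2.96, 2.96], [-0.34, 2.1], [-1.41, 1.46], [0.24, 2.44], [-1.37, 4.51], [0.17, 1.92], [-2.96, 2.96]. Speed limits (rad/s): [2.39, 2.39, 3.14, 3.14, 3.14, 3.14, 3.14].

## Interface

Orientations are given as a rotation vector (axis times angle).
In Python, from bench import r gives the robot as it stands.
- The arm moves only by the tool servo_tool, never from a script. Its argument "commands" is a list of rows, each a list of 2 entries, a list of its own where there are three numbers: the shift along the tool's x, y, z normalised to -1 to 1, where 1 is 250 mm, then the turn, a rotation vector about the tool's x, y, z normalised to -1 to 1, where 1 is 90 degrees. In form: [[[dx, dy, dz], [ax, ay, az]], ...]. A call has 1 to 20 rows; each row is the pose to reach, as a shift and turn from the pose commanded when the call began, along the tool's axes at that moment; what a row does not reach only later rows make up. A row lasts 1/10 s, in which the tool goes at most 50 mm and 8.59 degrees, less where a joint would pass 70% of its speed; a pose out of reach is approached as far as the arm can. A call with a number of a shift or a turn outside -1 to 1 is refused whole. A call with a gripper value outside its range is refused whole. "claw" is the closure, from 0 (fully open) to 1 (shut), set as the call begins (left out, the last holds). The fingers move at their own pace and stop on an object; "squeeze" is the grip in N (left out, the last holds). Time passes only in rows, so rows that repeat a pose let the fingers close. It gives the time, the measured TCP pose, the force, the opening and the grip force at its end, in the units of the state.
- r.get_obs(): the state, without advancing time (a new reading comes with each control period).
- r.grab_frame(name): name is "side" or "top" or "wrist"; returns (picture, depth): 400x640x3 uint8, red, green, blue; 400x640 float32, m along the optical axis (not along the pixel's ray), 0 where there is no reading.
- r.camera_model(name): a dict with "fx", "fy", "cx", "cy" (pixels), "extrinsics" (4x4, takes a point from camera to world coordinates); the wrist camera has in their place "hand_eye" (4x4, takes a point from camera to tool coordinates, whose origin is the TCP and whose axes are the flange's). Camera axes: x right, y down, z forward; pixel columns grow to the right and rows downward; lengths in m; the calibration is good to about 2 mm. A picture is of the moment at which its call begins: read the wrist's pose just before it. camera_model takes no time and is no camera call.
- r.hand_in(): hands the job in; it is judged then, once.
Trained networks look in the newest picture that a camera, given by its name, has taken for a name from the list of things; names that differ only in an ending like _2 or _b are one class to them, and where a whole thing is asked for, a point or a joint stands for the part that bears it (a point fixed in the world has none). Each returns a list of dicts, best first, with "confidence" (0 to 1); they miss things now and then, are a little off and sometimes report something else, mostly with a low value. They report only what shows in the picture. A call takes as long as a camera call. They do not tell look-alikes from the thing itself.
- r.boxes_of(camera, target): "uv" ([column, row] in pixels, amid what is visible of it).
- r.mark_of(camera, target): "uv" ([column, row] in pixels: a listed point, or the origin of a listed thing).
The state is a dict: "clock": time; "joints": joint angles; "qvel": joint speeds; "tau": joint torques, N m; "tcp_pos": TCP position; "orientation": TCP orientation; "contact_force": force on the tool from outside, world axes, zero at the start; "moment": the same for the moment, N m; "grip_width": finger opening in m; "gripper_force": force on a finger pad.
Only numpy, scipy, OpenCV 4.12 (cv2) and the standard library are available. Lean on these libraries where they do the work, as an engineer would, in place of code of your own. Each camera call takes 0.05 s, during which the arm holds its last target. There are 200 camera calls.

## Working session

There is one attempt and no reset: what is moved stays moved. The work goes in short steps, Python scripts to look and compute and a tool call to move; the robot and the scene stay as the last step left them, time stands still between calls to the robot, and variables do not carry over. Pictures are saved under pics/ and viewed, at most 10 in all, crops included, and the job is handed in when it is done.

Besides the shell and the picture viewer there is one more tool, called after "Emit:" as a command line: name --argument value ..., lists and objects as JSON in quotes. servo_tool: Moves the arm, as the interface text tells. Scaled input: -1 to 1 covers 250 mm each way for a shift and 90 degrees each way for a turn. Its arguments: {"type":"object","properties":{"commands":{"type":"array"},"claw":{"type":"number"},"squeeze":{"type":"number"}},"required":["commands"]}

```bash
mkdir -p pics; cat > h.py <<'E'
import numpy as np, cv2, pickle
from scipy.spatial.transform import Rotation as R
from bench import r
def pose():
    o=r.get_obs(); T=np.eye(4); T[:3,:3]=R.from_rotvec(o["orientation"]).as_matrix(); T[:3,3]=o["tcp_pos"]; return T
def ext(n):
    m=r.camera_model(n); return m,(pose()@m["hand_eye"] if n=="wrist" else np.array(m["extrinsics"]))
def grab(n,f=None):
    m,E=ext(n); p,d=r.grab_frame(n)
    if f: cv2.imwrite(f"pics/{f}.png",p[:,:,::-1])
    return p,d,m,E
def cloud(d,m,E):
    v,u=np.mgrid[:d.shape[0],:d.shape[1]]
    P=np.stack([(u-m["cx"])/m["fx"]*d,(v-m["cy"])/m["fy"]*d,d],-1)@E[:3,:3].T+E[:3,3]
    P[d<=0]=np.nan; return P
def at(P,uv,k=2):
    u,v=int(round(uv[0])),int(round(uv[1])); return np.nanmedian(P[max(0,v-k):v+k+1,max(0,u-k):u+k+1].reshape(-1,3),0)
def onz(m,E,uv,z):
    ray=E[:3,:3]@np.array([(uv[0]-m["cx"])/m["fx"],(uv[1]-m["cy"])/m["fy"],1]); return E[:3,3]+ray*(z-E[2,3])/ray[2]
np.set_printoptions(precision=4,suppress=True)
E
python3 - <<'E'
from h import *
for n in ["top","side"]:
    p,d,m,E=grab(n,n+"0"); P=cloud(d,m,E); np.savez(n+"0.npz",p=p,P=P,d=d)
    print(n,m["fx"],E[:3,3],E[:3,2])
    for t in ["gauge","tab","eye","hook_stand","hook","bed","slot","slim_tube","fat_tube","bottle","tape_roll","yellow_tape","spare_tube"]:
        for f in (r.mark_of,r.boxes_of):
          try:
            for q in f(n,t)[:3]: print(t,f.__name__,np.round(q["uv"]),round(q["confidence"],2),at(P,q["uv"]))
          except Exception as e: print(t,e)
print(r.get_obs(),r.tcp_to_tips)
E
```

```text
top 449.467024396597 [0.4601 0.0336 1.2209] [ 0.0989  0.0083 -0.9951]
gauge call [199. 242.] 0.59 [0.4656 0.3514 0.1189]
gauge call [197. 242.] 0.98 [0.4657 0.351  0.1226]
gauge call [417. 223.] 0.19 [ 0.4979 -0.1914  0.0876]
tab call [191. 242.] 0.95 [0.4658 0.3512 0.1765]
tab call [194. 245.] 0.86 [0.4586 0.352  0.1533]
eye call [194. 244.] 0.66 [0.461  0.3516 0.1535]
hook_stand call [209. 242.] 0.9 [0.4653 0.3536 0.009 ]
hook_stand call [189. 244.] 0.69 [0.4613 0.352  0.1892]
hook_stand call [184. 239.] 0.8 [0.4728 0.361  0.2025]
hook call [192. 239.] 0.65 [0.4727 0.3507 0.1678]
hook call [183. 238.] 0.73 [0.4773 0.4099 0.0584]
bed call [374. 214.] 0.8 [ 0.526  -0.0888  0.0418]
bed call [404. 187.] 0.18 [ 0.5919 -0.1661  0.0682]
bed call [371. 212.] 0.57 [ 0.5316 -0.0816  0.0412]
bed call [193. 244.] 0.27 [0.4611 0.3518 0.1583]
slot call [358. 219.] 0.64 [ 0.5161 -0.0495  0.0034]
slot call [370. 213.] 0.67 [ 0.5291 -0.0786  0.0417]
slot call [405. 185.] 0.23 [ 0.5974 -0.1691  0.0676]
slim_tube call [440. 113.] 0.87 [ 0.7927 -0.2763  0.0385]
slim_tube call [252. 226.] 0.82 [0.504  
[... 3239 characters left out ...]
re_tube call [424. 252.] 0.73 [ 0.7387 -0.1577  0.0114]
spare_tube call [428. 229.] 0.93 [ 0.7355 -0.1548  0.0936]
spare_tube call [381. 268.] 0.25 [ 0.5882 -0.1803  0.0666]
{'clock': 2.7, 'joints': array([-1.3041,  0.477 ,  0.0224,  1.5554, -0.0115,  1.1093, -0.0831]), 'qvel': array([ 0.0006, -0.0007,  0.0007,  0.0014,  0.0007,  0.0017,  0.0005]), 'tau': array([ -0.0001, -59.6332,   1.6061, -28.1519,   0.0124,   0.0021,
         0.    ]), 'tcp_pos': array([0.2471, 0.6282, 0.2503]), 'orientation': array([-0.5853, -3.0866, -0.    ]), 'contact_force': array([ 0.1861, -0.8488, -0.1812]), 'moment': array([ 0.0606, -0.0099, -0.0338]), 'gripper_force': 0.0, 'grip_width': 0.08535068878892405} 0.019
```

```bash
python3 - <<'E'
import cv2,numpy as np
t=cv2.imread("pics/top0.png"); s=cv2.imread("pics/side0.png")
cv2.imwrite("pics/a.png",cv2.resize(t[90:330,150:470],(800,600),interpolation=cv2.INTER_CUBIC))
cv2.imwrite("pics/b.png",cv2.resize(s[90:330,190:510],(800,600),interpolation=cv2.INTER_CUBIC))
np.set_printoptions(precision=4,suppress=True)
for n in ["top","side"]:
    z=np.load(n+"0.npz"); P=z["P"].reshape(-1,3); C=z["p"].reshape(-1,3).astype(int)
    ok=~np.isnan(P[:,0]); P=P[ok];C=C[ok]
    red=(C[:,0]>C[:,1]*2)&(C[:,0]>C[:,2]*2)&(C[:,0]>100); gr=(C[:,1]>C[:,0]*1.4)&(C[:,1]>C[:,2]*1.3)&(C[:,1]>70)
    yel=(C[:,0]>150)&(C[:,1]>120)&(C[:,2]<80)
    hang=(abs(P[:,0]-.465)<.13)&(abs(P[:,1]-.352)<.04)&(P[:,2]>.06)
    for nm,k in (("red",red&(P[:,2]>.05)),("green",gr&(P[:,2]>.05)),("tab",yel&(P[:,2]>.1)),("gauge",hang)):
        Q=P[k]
        if len(Q)<5: print(n,nm,len(Q)); continue
        c=np.median(Q,0); rect=cv2.minAreaRect(Q[:,:2].astype(np.float32)*1000)
        print(n,nm,len(Q),c,np.percentile(Q,2,0),np.percentile(Q,98,0),rect)
E
```

```text
top red 472 [ 0.5729 -0.325   0.0622] [ 0.4792 -0.3465  0.0553] [ 0.6686 -0.3034  0.0672] ((574.0718383789062, -325.79449462890625), (202.77334594726562, 15.576377868652344), 10.875816345214844)
top green 356 [0.487  0.1124 0.0618] [0.3923 0.0915 0.0546] [0.5855 0.1335 0.0666] ((488.2932434082031, 112.73782348632812), (204.1765899658203, 11.444409370422363), 10.815352439880371)
top tab 43 [0.4616 0.3566 0.2037] [0.4521 0.3514 0.1404] [0.8109 0.5875 0.2064] ((664.982421875, 486.7072448730469), (501.96588134765625, 35.245235443115234), 30.75848960876465)
top gauge 799 [0.4612 0.3538 0.1402] [0.3742 0.3356 0.0996] [0.5492 0.3799 0.2049] ((461.7139892578125, 356.8418273925781), (176.22608947753906, 66.53717803955078), 8.250248908996582)
side red 751 [ 0.562  -0.3295  0.0627] [ 0.4741 -0.35    0.058 ] [ 0.6685 -0.3059  0.0656] ((573.4705810546875, -326.4088134765625), (207.2230682373047, 14.283341407775879), 11.166985511779785)
side green 453 [0.4755 0.1077 0.0618] [0.3884 0.0893 0.0506] [0.5812 0.1308 0.0654] ((485.861083984375, 111.50023651123047), (202.50704956054688, 15.135042190551758), 10.64973258972168)
side tab 113 [0.4865 0.3536 0.1434] [ 0.0795 -0.5744  0.1296] [0.814  1.3566 0.25  ] ((538.309326171875, 562.2468872070312), (576.7445068359375, 2306.485107421875), 18.324077606201172)
side gauge 997 [0.4602 0.3531 0.1329] [0.3737 0.3353 0.1005] [0.5498 0.3708 0.2041] ((460.6654052734375, 343.74603271484375), (44.61470031738281, 183.73997497558594), 82.36664581298828)
```

View pics/a.png

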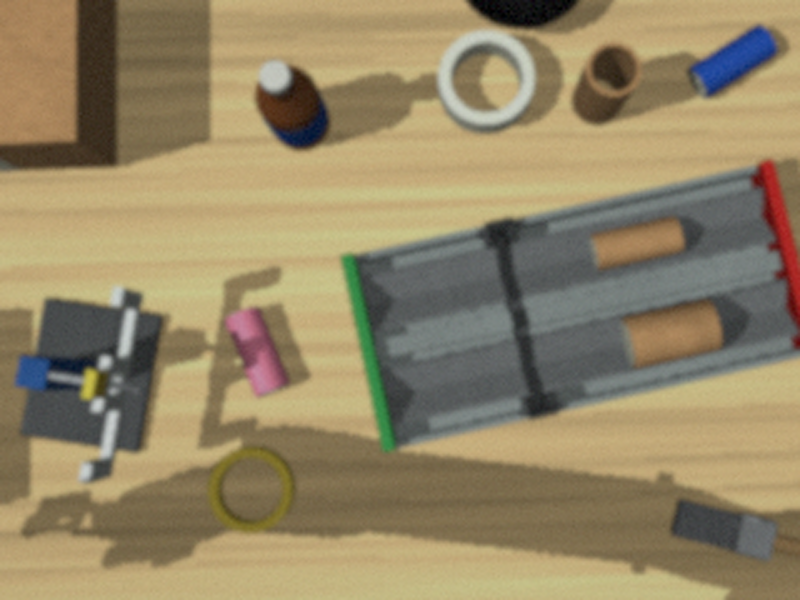

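View pics/b.png

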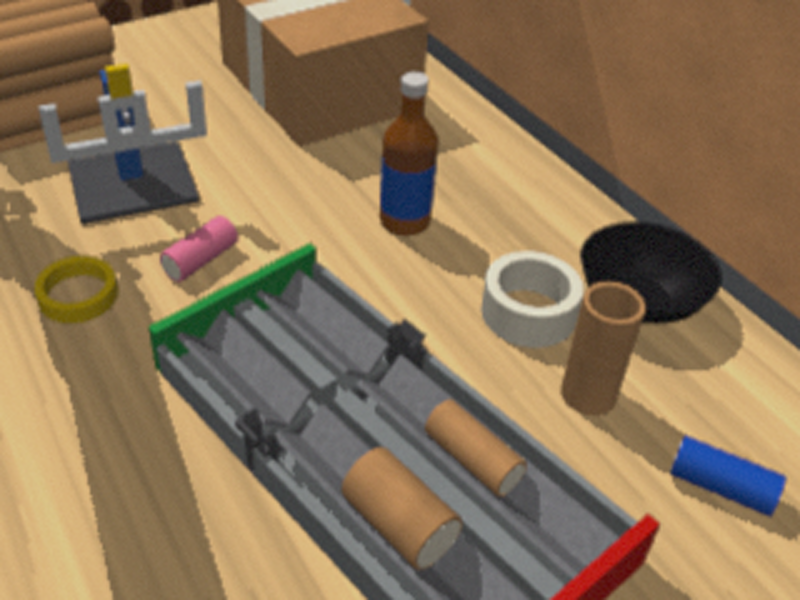

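```bash
python3 - <<'E'
import cv2,numpy as np
np.set_printoptions(precision=4,suppress=True)
for n in ["top","side"]:
    z=np.load(n+"0.npz"); P=z["P"].reshape(-1,3); C=z["p"].reshape(-1,3).astype(int)
    ok=~np.isnan(P[:,0]); P=P[ok];C=C[ok]
    g=P[(C.min(1)>80)&(abs(P[:,0]-.462)<.11)&(abs(P[:,1]-.352)<.03)&(P[:,2]>.09)&(abs(P[:,0]-.462)>.03)]
    a=np.polyfit(g[:,0]-.462,g[:,1],1)
    for _ in range(4):
        e=abs(np.polyval(a,g[:,0]-.462)-g[:,1]); a=np.polyfit(g[e<.008][:,0]-.462,g[e<.008][:,1],1)
    print(n,"gauge slope",a,(e<.008).sum(),g[e<.008].min(0),g[e<.008].max(0))
    t=P[(abs(P[:,0]-.462)<.04)&(abs(P[:,1]-.352)<.02)&(P[:,2]>.198)&(P[:,2]<.21)]
    print("tabtop",len(t),np.median(t,0),t.min(0),t.max(0))
    t=P[(abs(P[:,0]-.462)<.04)&(abs(P[:,1]-.352)<.02)&(P[:,2]>.178)&(P[:,2]<.21)]
    print("tab",len(t),np.median(t,0),t.min(0),t.max(0))
    b=P[(C.sum(1)-0>0)&(C[:,2]>C[:,0]*1.5)&(abs(P[:,0]-.47)<.04)&(P[:,1]>.38)&(P[:,1]<.46)&(P[:,2]>.14)]
    print("post",len(b),b.mean(0),b.min(0),b.max(0))
    o=np.array([.5269,-.0898]); 
    for yaw in [.192]:
        c,s=np.cos(yaw),np.sin(yaw); B=(P[:,:2]-o)@np.array([[c,-s],[s,c]])
        for lab,k in (("ch+",(abs(B[:,0]-90)>-1)&(abs(B[:,0]-.09)<.02)),("ch-",abs(B[:,0]+.09)<.02)):
            k=k&(abs(B[:,1]-.045)<.03)&(P[:,2]>.052)&(P[:,2]<.068)
            print(lab,k.sum(),np.median(B[k],0),B[k].min(0),B[k].max(0))
        for lab,x0,zz in (("slim",.05,.055),("fat",-.05,.07)):
            k=(abs(B[:,0]-x0)<.03)&(abs(B[:,1]+.1)<.1)&(P[:,2]>zz)
            print(lab,np.median(B[k],0),np.percentile(B[k],2,0),np.percentile(B[k],98,0),P[k][:,2].max())
        k=(abs(B[:,0])<.013)&(abs(B[:,1])<.2)&(P[:,2]>.03); print("ridge",B[k].mean(0))
E
```

```text
top gauge slope [-0.1806  0.3554] 341 [0.371  0.336  0.0948] [0.5525 0.3774 0.1727]
tabtop 64 [0.4616 0.3564 0.2037] [0.4501 0.3495 0.1984] [0.4751 0.3635 0.2086]
tab 92 [0.4616 0.354  0.2025] [0.4498 0.3495 0.1789] [0.4751 0.3635 0.2086]
post 158 [0.4751 0.423  0.1545] [0.4603 0.4092 0.1408] [0.4893 0.4395 0.1627]
ch+ 82 [0.0966 0.0455] [0.0821 0.0289] [0.1056 0.0633]
ch- 85 [-0.0954  0.0437] [-0.1038  0.0244] [-0.0808  0.0639]
slim [ 0.0494 -0.0883] [ 0.0321 -0.1332] [ 0.0681 -0.0452] 0.07458328372385514
fat [-0.0491 -0.0987] [-0.0739 -0.1428] [-0.0243 -0.0554] 0.09256199224103101
ridge [ 0.0005 -0.0016]
side gauge slope [-0.1778  0.3531] 468 [0.3707 0.3327 0.0977] [0.5533 0.3753 0.1711]
tabtop 42 [0.4618 0.3543 0.204 ] [0.4497 0.3482 0.198 ] [0.4753 0.365  0.2079]
tab 103 [0.4617 0.3532 0.1949] [0.4487 0.347  0.1782] [0.4753 0.365  0.2079]
post 13 [0.4607 0.4218 0.1549] [0.4578 0.4122 0.1462] [0.4635 0.44   0.1583]
ch+ 93 [0.0982 0.0479] [0.0827 0.027 ] [0.1066 0.0641]
ch- 89 [-0.0931  0.0497] [-0.1029  0.0224] [-0.0804  0.063 ]
slim [ 0.0442 -0.0956] [ 0.0325 -0.1353] [ 0.0649 -0.0479] 0.07266728547466594
fat [-0.0565 -0.1061] [-0.0741 -0.1461] [-0.0283 -0.0581] 0.09182522026726314
ridge [-0.0004 -0.0203]
```

Emit:
servo_tool --commands '[[[-0.6,-0.35,0],[0,0,-0.126]],[[-0.6,-0.35,0],[0,0,-0.126]],[[-0.6,-0.35,0],[0,0,-0.126]],[[-0.6,-0.35,0],[0,0,-0.126]],[[-0.6,-0.35,0],[0,0,-0.126]]]' --claw 0

```text
clock: 3.2
tcp_pos: [0.3589, 0.4876, 0.2507]
orientation: [0.289, 3.126, -0.002]
contact_force: [-0.2, 0.5, -0.7]
grip_width: 0.0856
gripper_force: 0.0
```

```bash
cat > to.py <<'E'
import sys
from h import *
# usage: to.py x y z yaw(tool y axis angle deg) -> scaled shift & turn from current measured pose
x,y,z,a=map(float,sys.argv[1:5]); T=pose()
d=T[:3,:3].T@(np.array([x,y,z])-T[:3,3]); a=np.radians(a)
Y=np.array([np.cos(a),np.sin(a),0]);Z=np.array([0,0,-1.]);G=np.stack([np.cross(Y,Z),Y,Z],1)
w=R.from_matrix(T[:3,:3].T@G).as_rotvec()
print("pos",T[:3,3],"shift",d/.25,"turn",w/(np.pi/2),"clock",r.get_obs()["clock"])
E
python3 to.py .462 .356 .25 79.8
```

```text
pos [0.3589 0.4876 0.2507] shift [-0.5022 -0.4418  0.0043] turn [-0.0007  0.0014 -0.0042] clock 3.2
```

Emit:
servo_tool --commands '[[[-0.49,-0.43,0],[0,0,0]],[[-0.49,-0.43,0],[0,0,0]],[[-0.49,-0.43,0],[0,0,0]],[[-0.49,-0.43,0],[0,0,0]],[[-0.49,-0.43,0],[0,0,0]],[[-0.49,-0.43,0],[0,0,0]]]'

```text
clock: 3.8
tcp_pos: [0.4552, 0.3662, 0.2503]
orientation: [-0.275, -3.129, -0.002]
contact_force: [-0.1, 0.2, -0.3]
grip_width: 0.0851
gripper_force: 0.0
```

```bash
python3 - <<'E'
from h import *
p,d,m,E=grab("wrist","w1"); P=cloud(d,m,E)
for q in r.mark_of("wrist","tab")[:2]+r.mark_of("wrist","eye")[:1]: print(q, onz(m,E,q["uv"],.186))
k=(P[...,2]>.196)&(P[...,2]<.212); Q=P[k]; print(len(Q),Q.mean(0),Q.min(0),Q.max(0)) if len(Q) else 0
if len(Q): print(cv2.minAreaRect(Q[:,:2].astype(np.float32)*1000))
k=(P[...,2]>.155)&(P[...,2]<.178); Q=P[k]
if len(Q): print(cv2.minAreaRect(Q[:,:2].astype(np.float32)*1000))
E
python3 to.py .462 .356 .192 79.8
```

```text
{'uv': [306.2, 239.2], 'confidence': 0.62} [0.4645 0.357  0.186 ]
{'uv': [305.1, 218.9], 'confidence': 0.58} [0.4503 0.359  0.186 ]
734 [0.4609 0.3573 0.2031] [0.4486 0.35   0.196 ] [0.4761 0.3637 0.2054]
((462.4056091308594, 357.0075378417969), (9.939042091369629, 27.045654296875), 80.6601333618164)
((463.12847900390625, 357.428466796875), (137.674560546875, 137.9669647216797), 35.41604995727539)
pos [0.4547 0.3667 0.2502] shift [-0.0361 -0.0372  0.2328] turn [ 0.0004 -0.0005  0.0031] clock 3.95
```

View pics/w1.png

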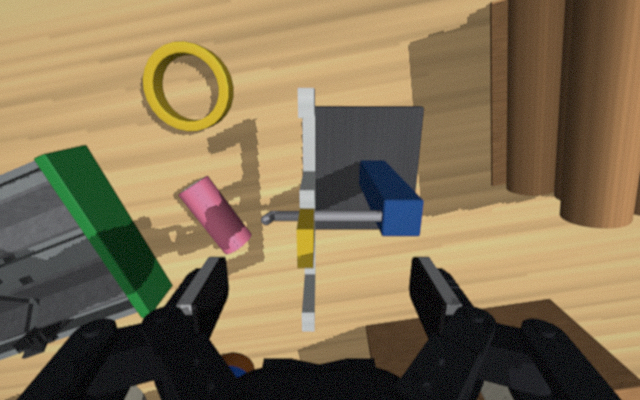

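Emit:
servo_tool --commands '[[[-0.038,-0.033,0.0],[0,0,0]],[[-0.038,-0.033,0.05],[0,0,0]],[[-0.038,-0.033,0.12],[0,0,0]],[[-0.038,-0.033,0.19],[0,0,0]],[[-0.038,-0.033,0.24],[0,0,0]],[[-0.038,-0.033,0.24],[0,0,0]],[[-0.038,-0.033,0.24],[0,0,0]]]'

```text
clock: 4.65
tcp_pos: [0.4643, 0.3546, 0.1902]
orientation: [-0.278, -3.129, 0.0]
contact_force: [-0.6, -0.3, -0.2]
grip_width: 0.0858
gripper_force: 0.0
```

Emit:
servo_tool --commands '[[[0,0,0],[0,0,0]],[[0,0,0],[0,0,0]],[[0,0,0],[0,0,0]],[[0,0,0],[0,0,0]],[[0,0,0],[0,0,0]],[[0,0,0],[0,0,0]],[[0,0,0],[0,0,0]],[[0,0,0],[0,0,0]]]' --claw 1 --squeeze 50

```text
clock: 5.45
tcp_pos: [0.4644, 0.355, 0.1906]
orientation: [0.277, 3.129, 0.001]
contact_force: [-0.2, 1.4, 2.6]
grip_width: 0.0091
gripper_force: 51.8
```

Emit:
servo_tool --commands '[[[0,0,-0.03],[0,0,0]],[[0,0,-0.064],[0,0,0]],[[0,0,-0.064],[0,0,0]],[[0,0,-0.064],[0,0,0]]]'

```text
clock: 5.85
tcp_pos: [0.4642, 0.3545, 0.2065]
orientation: [0.278, 3.129, 0.0]
contact_force: [-0.4, -0.5, -2.5]
grip_width: 0.0093
gripper_force: 51.2
```

Emit:
servo_tool --commands '[[[0,-0.06,0],[0,0,0]],[[0,-0.14,0],[0,0,0]],[[0,-0.22,0],[0,0,0]],[[0,-0.3,0],[0,0,0]],[[0,-0.38,0],[0,0,0]],[[0,-0.4,0],[0,0,0]],[[0,-0.4,0],[0,0,0]]]'

```text
clock: 6.55
tcp_pos: [0.4466, 0.255, 0.2064]
orientation: [-0.28, -3.129, 0.0]
contact_force: [0.0, -0.2, -2.6]
grip_width: 0.0087
gripper_force: 51.2
```

```bash
python3 to.py .518 -.0457 .24 101
```

```text
pos [0.4466 0.255  0.2064] shift [-0.4948 -1.1331 -0.1344] turn [-0.0001 -0.     -0.2359] clock 6.55
```

Emit:
servo_tool --commands '[[[-0.1,-0.18,-0.13],[0,0,-0.05]],[[-0.25,-0.4,-0.13],[0,0,-0.1]],[[-0.35,-0.6,-0.13],[0,0,-0.16]],[[-0.42,-0.78,-0.13],[0,0,-0.2]],[[-0.47,-0.92,-0.13],[0,0,-0.236]],[[-0.48,-1,-0.13],[0,0,-0.236]],[[-0.48,-1,-0.13],[0,0,-0.236]]]'

```text
clock: 7.25
tcp_pos: [0.5214, -0.0169, 0.239]
orientation: [-0.291, 3.127, -0.004]
contact_force: [-0.9, 1.1, -2.3]
grip_width: 0.009
gripper_force: 51.1
```

```bash
python3 to.py .518 -.0457 .24 101;  python3 - <<'E'
from h import *
p,d,m,E=grab("wrist","w2"); print(ext("wrist")[1]); P=cloud(d,m,E); np.savez("w2.npz",p=p,P=P,d=d,E=E)
for t in ("slot","bed"):
  for q in r.mark_of("wrist",t)[:2]: print(t,q, onz(m,E,q["uv"],.003))
E
```

```text
pos [ 0.5214 -0.0169  0.239 ] shift [ 0.0348 -0.1105 -0.0036] turn [-0.0017  0.0003 -0.0041] clock 7.25
[[-0.1889  0.9322  0.3087  0.4419]
 [ 0.982   0.1797  0.0583 -0.028 ]
 [-0.0011  0.3142 -0.9494  0.3623]
 [ 0.      0.      0.      1.    ]]
slot {'uv': [295.5, 157.0], 'confidence': 0.74} [ 0.5172 -0.0448  0.003 ]
bed {'uv': [253.7, 159.4], 'confidence': 0.7} [ 0.5289 -0.0918  0.003 ]
bed {'uv': [295.4, 159.8], 'confidence': 0.44} [ 0.5204 -0.0444  0.003 ]
```

View pics/w2.png

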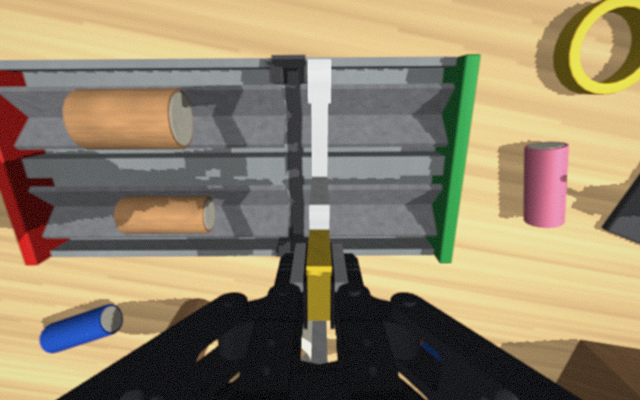

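```bash
python3 - <<'E'
from h import *
z=np.load("w2.npz"); P=z["P"].reshape(-1,3); C=z["p"].reshape(-1,3).astype(int); ok=~np.isnan(P[:,0]);P=P[ok];C=C[ok]
T=pose(); print(T[:3,3])
L=(P-T[:3,3])@T[:3,:3]   # tool coords
k=(L[:,2]>-.02)&(L[:,2]<.11)&(abs(L[:,1])<.012)
leg=k&(L[:,2]>.01)&(L[:,2]<.06)&(abs(L[:,0])>.05)
for s in (1,-1):
    Q=L[leg&(L[:,0]*s>0)]
    if len(Q): print("leg",s,len(Q),np.median(Q,0),np.percentile(Q,1,0),np.percentile(Q,99,0))
Q=L[k&(C[:,0]>110)&(C[:,2]<C[:,0]*.5)]; print("tab",len(Q),np.percentile(Q,2,0),np.percentile(Q,98,0))
bar=L[k&(L[:,2]>.055)]; print("bar",len(bar),np.polyfit(bar[:,0],bar[:,1],1) if len(bar) else 0)
# stops
red=(C[:,0]>C[:,1]*2)&(C[:,0]>C[:,2]*2)&(C[:,0]>90)&(abs(P[:,2]-.062)<.004); gr=(C[:,1]>C[:,0]*1.4)&(C[:,1]>C[:,2]*1.3)&(abs(P[:,2]-.062)<.004)
for nm,q in(("red",red),("green",gr)): print(nm,q.sum(),cv2.minAreaRect(P[q][:,:2].astype(np.float32)*1000))
o=np.array([.5269,-.0898]);yaw=.192;c,s=np.cos(yaw),np.sin(yaw);B=(P[:,:2]-o)@np.array([[c,-s],[s,c]])
for s in (1,-1):
    k=(abs(B[:,0]-s*.092)<.018)&(abs(B[:,1]-.045)<.03)&(P[:,2]>.052)&(P[:,2]<.07)&(C.max(1)<80)
    print("ch",s,k.sum(),np.median(B[k],0),np.percentile(B[k],2,0),np.percentile(B[k],98,0))
# dark slot line across the ridge: low points between troughs
k=(abs(B[:,0])<.02)&(abs(B[:,1]-.045)<.03)&(P[:,2]<.034); print("slotridge",k.sum(),np.median(B[k],0) if k.sum() else 0,np.percentile(B[k],[2,98],0))
for x0 in (.08,-.08):
  k=(B[:,0]*x0>0)&(abs(B[:,0])<.078)&(abs(B[:,1]-.045)<.02)&(C.max(1)<60); print("dark",k.sum(),np.median(B[k],0),np.percentile(B[k],[5,95],0))
E
```

```text
[ 0.5212 -0.0097  0.2387]
leg 1 1010 [ 0.0867 -0.0058  0.0225] [ 0.0776 -0.0106  0.0212] [ 0.0951 -0.001   0.0243]
leg -1 652 [-0.0708 -0.007   0.0394] [-0.0721 -0.0119  0.0234] [-0.0697 -0.0022  0.0594]
tab 1300 [-0.0091 -0.011  -0.0144] [ 0.0163 -0.0022  0.0002]
bar 1383 [ 0.0101 -0.0065]
red 1273 ((610.2628784179688, -317.2995300292969), (130.6754150390625, 13.454244613647461), 11.12177848815918)
green 3148 ((487.71575927734375, 113.63764190673828), (204.5284881591797, 14.962301254272461), 11.121188163757324)
ch 1 102 [0.0877 0.0328] [0.0824 0.0286] [0.0947 0.0549]
ch -1 545 [-0.0951  0.0432] [-0.1004  0.0295] [-0.0808  0.0602]
slotridge 830 [-0.0073  0.0415] [[-0.0189  0.0173]
 [ 0.0193  0.0628]]
dark 5090 [0.0087 0.0399] [[0.0008 0.0312]
 [0.0348 0.0574]]
dark 9776 [-0.0039  0.0471] [[-0.0098  0.027 ]
 [-0.0013  0.0638]]
```

Emit:
servo_tool --commands '[[[0.015,-0.07,0.06],[0,0,0]],[[0.032,-0.138,0.155],[0,0,0]],[[0.032,-0.138,0.155],[0,0,0]],[[0.032,-0.138,0.155],[0,0,0]],[[0.032,-0.138,0.155],[0,0,0]],[[0.032,-0.138,0.155],[0,0,0]],[[0.032,-0.138,0.155],[0,0,0]]]'

```text
clock: 8.1
tcp_pos: [0.5201, -0.0455, 0.2007]
orientation: [-0.306, 3.125, 0.0]
contact_force: [0.3, -0.4, -2.3]
grip_width: 0.0093
gripper_force: 51.2
```

```bash
cat > look.py <<'E'
from h import *
T=pose(); p,d,m,E=grab("wrist","w3"); T2=pose(); print(T[:3,3],T2[:3,3],R.from_matrix(T[:3,:3]).as_rotvec())
P=cloud(d,m,E).reshape(-1,3); C=p.reshape(-1,3).astype(int)
ok=~np.isnan(P[:,0]);P=P[ok];C=C[ok]
L=(P-T[:3,3])@T[:3,:3]
k=(abs(L[:,1])<.012)&(abs(L[:,0])>.05)&(L[:,2]>.01)&(L[:,2]<.06)
for s in (1,-1):
    Q=L[k&(L[:,0]*s>0)]
    if len(Q): print("leg",s,len(Q),np.median(Q,0),np.percentile(Q,1,0),np.percentile(Q,99,0))
gr=(C[:,1]>C[:,0]*1.4)&(C[:,1]>C[:,2]*1.3)&(abs(P[:,2]-.062)<.004)
(cx,cy),wh,a=cv2.minAreaRect(P[gr][:,:2].astype(np.float32)*1000); print("green",cx,cy,wh,a)
u=np.radians(a); print("slot from green",np.array([cx,cy])/1000-.1605*np.array([-np.sin(u),np.cos(u)]))
for t in ("slot","bed"):
  for q in r.mark_of("wrist",t)[:1]: print(t,q, onz(m,E,q["uv"],.003))
E
python3 look.py
```

```text
[ 0.5201 -0.0455  0.2007] [ 0.52   -0.0457  0.2006] [-0.306   3.1253  0.0004]
leg 1 1004 [0.0852 0.0007 0.0228] [ 0.0764 -0.0041  0.0213] [0.094  0.0055 0.0245]
leg -1 657 [-0.072   0.0009  0.0396] [-0.0729 -0.004   0.0235] [-0.0708  0.0058  0.0596]
green 487.44647216796875 113.24330139160156 (205.19842529296875, 14.689600944519043) 11.040735244750977
slot from green [ 0.5182 -0.0443]
slot {'uv': [320.4, 170.7], 'confidence': 0.7} [ 0.5173 -0.0435  0.003 ]
bed {'uv': [274.9, 174.8], 'confidence': 0.76} [ 0.5309 -0.0894  0.003 ]
```

View pics/w3.png

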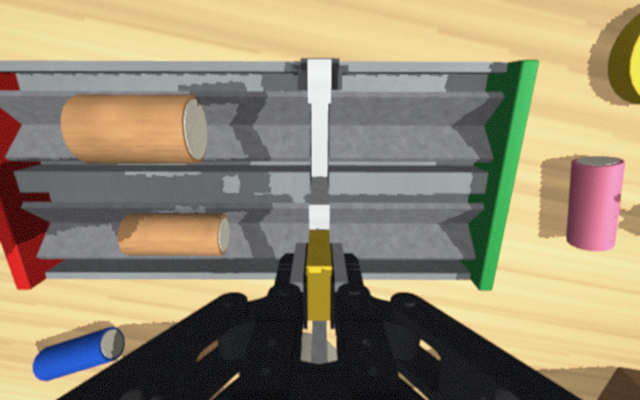

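Emit:
servo_tool --commands '[[[0,0.003,0.08],[0,0,0]],[[0,0.003,0.14],[0,0,0]],[[0,0.003,0.18],[0,0,0]],[[0,0.003,0.22],[0,0,0]],[[0,0.003,0.26],[0,0,0]],[[0,0.003,0.3],[0,0,0]],[[0,0.003,0.33],[0,0,0]],[[0,0.003,0.36],[0,0,0]],[[0,0.003,0.36],[0,0,0]]]'

```text
clock: 9.15
tcp_pos: [0.5191, -0.0456, 0.1091]
orientation: [0.304, -3.126, -0.0]
contact_force: [-0.4, -0.2, -2.2]
grip_width: 0.009
gripper_force: 51.2
```

Emit:
servo_tool --commands '[[[0,0,0.02],[0,0,0]],[[0,0,0.035],[0,0,0]],[[0,0,0.047],[0,0,0]],[[0,0,0.056],[0,0,0]],[[0,0,0.056],[0,0,0]],[[0,0,0.056],[0,0,0]]]'

```text
clock: 9.75
tcp_pos: [0.5195, -0.0457, 0.0961]
orientation: [-0.304, 3.127, 0.0]
contact_force: [-0.9, 0.6, -2.0]
grip_width: 0.0094
gripper_force: 51.3
```

Emit:
servo_tool --commands '[[[0,0,0.006],[0,0,0]],[[0,0,0.012],[0,0,0]],[[0,0,0.012],[0,0,0]],[[0,0,0.012],[0,0,0]]]'

```text
clock: 10.15
tcp_pos: [0.5197, -0.0458, 0.0957]
orientation: [-0.303, 3.126, 0.001]
contact_force: [-10.0, -0.2, 27.8]
grip_width: 0.0091
gripper_force: 55.8
```

Emit:
servo_tool --commands '[[[0,0,-0.008],[0,0,0]],[[0,0,-0.008],[0,0,0]]]'

```text
clock: 10.35
tcp_pos: [0.52, -0.0456, 0.0958]
orientation: [-0.304, 3.125, 0.0]
contact_force: [-2.6, -0.1, 10.3]
grip_width: 0.0095
gripper_force: 53.3
```

Emit:
servo_tool --commands '[[[0,0,0],[0,0,0]],[[0,0,0],[0,0,0]],[[0,0,0],[0,0,0]],[[0,0,0],[0,0,0]],[[0,0,0],[0,0,0]],[[0,0,0],[0,0,0]]]' --claw 0

```text
clock: 10.95
tcp_pos: [0.5194, -0.0457, 0.095]
orientation: [0.304, -3.127, 0.0]
contact_force: [0.1, 0.2, -0.9]
grip_width: 0.0854
gripper_force: 0.0
```

Emit:
servo_tool --commands '[[[0,0,-0.1],[0,0,0]],[[0,0,-0.25],[0,0,0]],[[0,0,-0.4],[0,0,0]],[[0,0,-0.4],[0,0,0]],[[0,0,-0.4],[0,0,0]],[[0,0,-0.4],[0,0,0]]]' --claw 1

```text
clock: 11.55
tcp_pos: [0.5186, -0.0456, 0.194]
orientation: [0.304, -3.125, -0.0]
contact_force: [-0.1, -0.1, -0.7]
grip_width: 0.0
gripper_force: 0.0
```

```bash
cat > chk.py <<'E'
from h import *
o=np.array([.5269,-.0896]);yaw=.1935;c,s=np.cos(yaw),np.sin(yaw)
for n in ("top","side"):
    p,d,m,E=grab(n,n+"c"); P=cloud(d,m,E).reshape(-1,3); C=p.reshape(-1,3).astype(int); ok=~np.isnan(P[:,0]);P=P[ok];C=C[ok]
    B=(P[:,:2]-o)@np.array([[c,-s],[s,c]])
    k=(abs(B[:,0])<.02)&(abs(B[:,1]-.045)<.03)&(P[:,2]>.09)&(P[:,2]<.125)&(C[:,0]>1.4*C[:,2]); print(n,"tab",k.sum(),B[k].mean(0) if k.any() else 0,np.percentile(P[k,2],98) if k.any() else 0)
    for lab,x0,zz,dia in (("slim",.05,.058,.04),("fat",-.05,.072,.056)):
        k=(abs(B[:,0]-x0)<.03)&(abs(B[:,1])<.24)&(P[:,2]>zz)&(P[:,2]<zz+.02)&(C[:,0]>1.3*C[:,2])&(abs(B[:,1]-.045)>.012)&(C[:,1]>.45*C[:,0])
        print(n,lab,k.sum(),np.percentile(B[k],[2,50,98],0).round(4).tolist(),np.median(P[k,2]))
print(r.get_obs()["clock"])
E
python3 chk.py; python3 - <<'E'
import cv2
t=cv2.imread("pics/topc.png")[90:330,300:500]; s=cv2.imread("pics/sidec.png")[150:350,190:450]
cv2.imwrite("pics/c.png",cv2.hconcat([cv2.resize(t,(400,480)),cv2.resize(s,(400,480))]))
E
```

```text
top tab 0 0 0
top slim 204 [[0.0326, -0.1341], [0.0494, -0.115], [0.0678, 0.214]] 0.06592581169024136
top fat 513 [[-0.0735, -0.1436], [-0.0505, -0.1115], [-0.0257, -0.0777]] 0.08453048235686045
side tab 104 [-0.0022  0.0434] 0.11149665412099156
side slim 543 [[0.033, -0.1358], [0.0448, -0.0941], [0.0642, -0.0048]] 0.06669298817331137
side fat 914 [[-0.0737, -0.1453], [-0.0569, -0.1048], [-0.0296, -0.0584]] 0.08518661213387257
11.65
```

View pics/c.png

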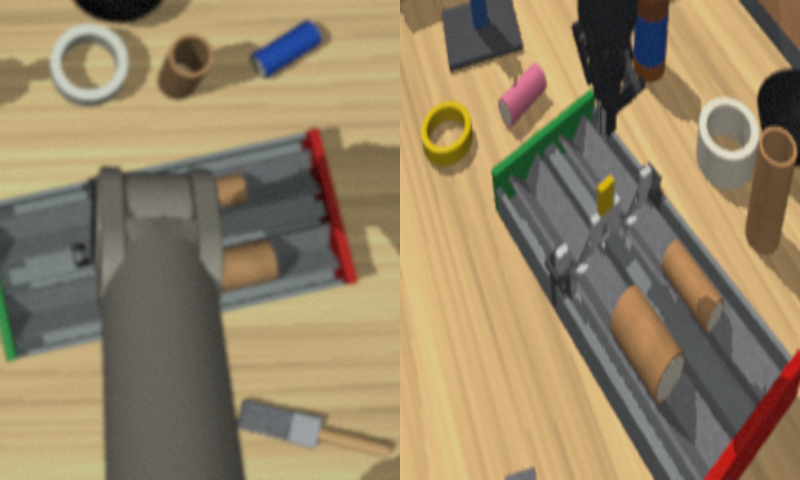

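Emit:
servo_tool --commands '[[[0.1,-0.1,0],[0,0,0]],[[0.2,-0.2,0],[0,0,0]],[[0.2,-0.2,0],[0,0,0]],[[0.2,-0.2,0.15],[0,0,0]],[[0.2,-0.2,0.3],[0,0,0]],[[0.2,-0.2,0.42],[0,0,0]],[[0.2,-0.2,0.52],[0,0,0]],[[0.2,-0.2,0.52],[0,0,0]],[[0.2,-0.2,0.52],[0,0,0]],[[0.2,-0.2,0.52],[0,0,0]]]'

```text
clock: 12.65
tcp_pos: [0.4809, -0.1044, 0.066]
orientation: [-0.304, 3.125, -0.0]
contact_force: [1.0, -0.0, 1.1]
grip_width: 0.0
gripper_force: 0.0
```

```bash
cat > bed.py <<'E'
from h import *
o=np.array([.5269,-.0896]);yaw=.1935;c,s=np.cos(yaw),np.sin(yaw)
b=r.get_obs(); print("bed xy of TCP",(b["tcp_pos"][:2]-o)@np.array([[c,-s],[s,c]]),b["tcp_pos"],b["contact_force"],b["clock"])
E
python3 bed.py
```

```text
bed xy of TCP [-0.048  -0.0057] [ 0.4809 -0.1044  0.066 ] [ 1.0261 -0.0425  1.1348] 12.65
```

Emit:
servo_tool --commands '[[[0.008,-0.06,0],[0,0,0]],[[0.008,-0.12,0],[0,0,0]],[[0.008,-0.16,0],[0,0,0]],[[0.008,-0.2,0],[0,0,0]],[[0.008,-0.24,0],[0,0,0]],[[0.008,-0.28,0],[0,0,0]],[[0.008,-0.32,0],[0,0,0]],[[0.008,-0.36,0],[0,0,0]],[[0.008,-0.4,0],[0,0,0]],[[0.008,-0.42,0],[0,0,0]],[[0.008,-0.42,0],[0,0,0]],[[0.008,-0.42,0],[0,0,0]]]'

```text
clock: 13.85
tcp_pos: [0.4992, -0.2069, 0.066]
orientation: [-0.305, 3.125, 0.002]
contact_force: [-1.2, 5.9, 8.1]
grip_width: -0.0003
gripper_force: 4.6
```

Emit:
servo_tool --commands '[[[0,-0.012,0],[0,0,0]],[[0,-0.024,0],[0,0,0]],[[0,-0.036,0],[0,0,0]],[[0,-0.044,0],[0,0,0]],[[0,-0.044,0],[0,0,0]],[[0,-0.044,0],[0,0,0]]]'

```text
clock: 14.45
tcp_pos: [0.501, -0.2161, 0.0659]
orientation: [-0.307, 3.126, 0.005]
contact_force: [-1.9, 9.7, 10.1]
grip_width: -0.0001
gripper_force: 6.8
```

```bash
python3 bed.py; python3 chk.py
```

```text
bed xy of TCP [-0.0497 -0.1192] [ 0.501  -0.2161  0.0659] [-1.8901  9.6873 10.089 ] 14.45
top tab 48 [-0.0007  0.0461] 0.11191281432910832
top slim 479 [[0.0328, -0.1335], [0.0494, -0.0876], [0.0675, 0.2134]] 0.0659207929438741Traceback (most recent call last):
  File "chk.py", line 9, in <module>
    print(n,lab,k.sum(),np.percentile(B[k],[2,50,98],0).round(4).tolist(),np.median(P[k,2]))
                        ~~~~~~~~~~~~~^^^^^^^^^^^^^^^^^^
    return _quantile_unchecked(
        a, q, axis, out, overwrite_input, method, keepdims, weights)
    return _ureduce(a,
                    func=_quantile_ureduce_func,
    ...<5 lines>...
                    overwrite_input=overwrite_input,
                    method=method)
    r = func(a, **kwargs)
    result = _quantile(arr,
                       quantiles=q,
    ...<2 lines>...
                       out=out,
                       weights=wgt)
    slices_having_nans = np.isnan(arr[-1, ...])
                                  ~~~^^^^^^^^^
IndexError: index -1 is out of bounds for axis 0 with size 0
```

```bash
sed -i 's/        print(n,lab,k.sum(),np/        if k.sum()>5: print(n,lab,k.sum(),np/' chk.py; python3 - <<'E'
from h import *
p,d,m,E=grab("side","side2"); q=p[200:380,260:460,::-1]; w,_,_,_=grab("wrist","w4")
cv2.imwrite("pics/d.png",cv2.hconcat([cv2.resize(q,(400,360),interpolation=cv2.INTER_CUBIC),cv2.resize(w[:,:,::-1],(400,360))]))
E
```

View pics/d.png

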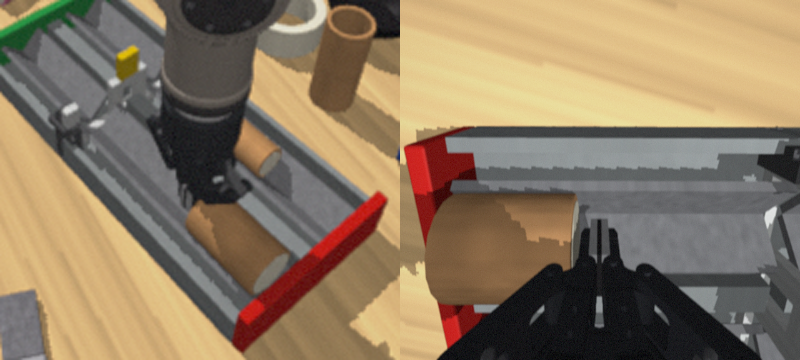

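Emit:
servo_tool --commands '[[[0,0.04,0],[0,0,0]],[[0,0.04,-0.03],[0,0,0]],[[0,0.04,-0.056],[0,0,0]],[[0,0.04,-0.056],[0,0,0]],[[0,0.02,-0.056],[0,0,0]],[[0,0,-0.056],[0,0,0]],[[0,-0.02,-0.056],[0,0,0]],[[0,-0.03,-0.056],[0,0,0]],[[0,-0.03,-0.056],[0,0,0]]]'

```text
clock: 15.5
tcp_pos: [0.5016, -0.2254, 0.0789]
orientation: [0.304, -3.126, -0.003]
contact_force: [-0.5, 4.4, 3.5]
grip_width: -0.0002
gripper_force: 2.1
```

Emit:
servo_tool --commands '[[[0,-0.012,0],[0,0,0]],[[0,-0.024,0],[0,0,0]],[[0,-0.036,0],[0,0,0]],[[0,-0.036,0],[0,0,0]],[[0,-0.036,0],[0,0,0]]]'

```text
clock: 16.0
tcp_pos: [0.5022, -0.2284, 0.0788]
orientation: [0.31, -3.121, -0.015]
contact_force: [-6.9, 19.8, 16.3]
grip_width: 0.0002
gripper_force: 10.6
```

```bash
python3 bed.py; python3 - <<'E'
from h import *
o=np.array([.5269,-.0896]);yaw=.1935;c,s=np.cos(yaw),np.sin(yaw)
for n in("side","wrist"):
    p,d,m,E=grab(n); P=cloud(d,m,E).reshape(-1,3); C=p.reshape(-1,3).astype(int); ok=~np.isnan(P[:,0]);P=P[ok];C=C[ok]
    B=(P[:,:2]-o)@np.array([[c,-s],[s,c]])
    k=(abs(B[:,0]+.05)<.03)&(B[:,1]<-.06)&(B[:,1]>-.3)&(P[:,2]>.07)&(P[:,2]<.095)&(C[:,0]>1.3*C[:,2])&(C[:,1]>.45*C[:,0])
    print(n,k.sum(),np.percentile(B[k],[1,50,99],0).round(4).tolist(),P[k,2].max())
E
```

```text
bed xy of TCP [-0.0509 -0.1314] [ 0.5022 -0.2284  0.0788] [-6.9003 19.8387 16.3127] 16.0
side 1068 [[-0.0746, -0.234], [-0.0593, -0.1947], [-0.031, -0.1455]] 0.09168289440820465
wrist 18078 [[-0.0744, -0.2329], [-0.0608, -0.1936], [-0.033, -0.1453]] 0.0947982265600066
```

Emit:
servo_tool --commands '[[[0,0.08,0],[0,0,0]],[[0,0.08,-0.15],[0,0,0]],[[0,0.08,-0.33],[0,0,0]],[[0,0.08,-0.48],[0,0,0]],[[-0.15,-0.05,-0.48],[0,0,0]],[[-0.3,-0.15,-0.48],[0,0,0]],[[-0.4,-0.21,-0.48],[0,0,0]],[[-0.4,-0.21,-0.48],[0,0,0]],[[-0.4,-0.21,-0.48],[0,0,0]],[[-0.4,-0.21,-0.48],[0,0,0]]]'

```text
clock: 17.1
tcp_pos: [0.6105, -0.2672, 0.1986]
orientation: [0.303, -3.125, -0.001]
contact_force: [-1.1, -0.4, 0.3]
grip_width: 0.0002
gripper_force: 0.0
```

```bash
python3 bed.py; python3 chk.py
```

```text
bed xy of TCP [ 0.0478 -0.1903] [ 0.6105 -0.2672  0.1986] [-1.1086 -0.398   0.3427] 17.1
top tab 46 [-0.0008  0.046 ] 0.11415577362920679
top slim 482 [[0.0326, -0.1333], [0.0497, -0.0891], [0.0676, 0.2135]] 0.06602314725517888
top fat 641 [[-0.0734, -0.2286], [-0.048, -0.1856], [-0.0255, -0.1451]] 0.0845840714298467
side tab 104 [-0.0024  0.0433] 0.11205337465106
side slim 537 [[0.0327, -0.1356], [0.0446, -0.0948], [0.064, 0.0264]] 0.06672472036650812
side fat 1112 [[-0.0738, -0.2335], [-0.0571, -0.1925], [-0.0304, -0.147]] 0.08497656977342039
17.2
```

Fat tube is at the red stop and stayed there. Now down behind the slim tube.

Emit:
servo_tool --commands '[[[-0.008,0,0.15],[0,0,0]],[[-0.008,0,0.3],[0,0,0]],[[-0.008,0,0.43],[0,0,0]],[[-0.008,0,0.53],[0,0,0]],[[-0.008,0,0.53],[0,0,0]],[[-0.008,0,0.53],[0,0,0]],[[-0.008,0,0.53],[0,0,0]]]'

```text
clock: 17.9
tcp_pos: [0.6148, -0.2672, 0.0687]
orientation: [-0.303, 3.124, -0.002]
contact_force: [0.2, -0.3, 0.2]
grip_width: -0.0002
gripper_force: 0.0
```

```bash
python3 bed.py
```

```text
bed xy of TCP [ 0.0521 -0.1912] [ 0.6148 -0.2672  0.0687] [ 0.2142 -0.2575  0.1659] 17.9
```

Emit:
servo_tool --commands '[[[0.006,0.08,0.008],[0,0,0]],[[0.006,0.14,0.008],[0,0,0]],[[0.006,0.18,0.008],[0,0,0]],[[0.006,0.22,0.008],[0,0,0]],[[0.006,0.26,0.008],[0,0,0]],[[0.006,0.3,0.008],[0,0,0]],[[0.006,0.34,0.008],[0,0,0]],[[0.006,0.38,0.008],[0,0,0]],[[0.006,0.42,0.008],[0,0,0]],[[0.006,0.46,0.008],[0,0,0]],[[0.006,0.46,0.008],[0,0,0]]]'

```text
clock: 19.0
tcp_pos: [0.5908, -0.1534, 0.0652]
orientation: [-0.305, 3.125, -0.001]
contact_force: [1.1, -0.9, 0.4]
grip_width: 0.0002
gripper_force: 0.3
```

```bash
python3 bed.py; python3 chk.py
```

```text
bed xy of TCP [ 0.0504 -0.0748] [ 0.5908 -0.1534  0.0652] [ 1.0925 -0.9266  0.3541] 19.0
top tab 47 [-0.0008  0.046 ] 0.11231235026554057
top slim 327 [[0.0329, -0.0522], [0.0478, 0.0019], [0.0683, 0.2138]] 0.06537341589983114
top fat 393 [[-0.0731, -0.2327], [-0.0504, -0.2079], [-0.0262, -0.1825]] 0.08481912198358654
side tab 101 [-0.0025  0.0436] 0.11198110663293537
side slim 425 [[0.0325, -0.2343], [0.0432, -0.0136], [0.0649, 0.2117]] 0.06638517359533569
side fat 1106 [[-0.0736, -0.2337], [-0.057, -0.1922], [-0.03, -0.1468]] 0.08512372568397097
19.1
```

Emit:
servo_tool --commands '[[[0,0.04,0],[0,0,0]],[[0,0.08,0],[0,0,0]],[[0,0.12,0],[0,0,0]],[[0,0.16,0],[0,0,0]],[[0,0.2,0],[0,0,0]],[[0,0.24,0],[0,0,0]],[[0,0.28,0],[0,0,0]],[[0,0.32,0],[0,0,0]]]'

```text
clock: 19.9
tcp_pos: [0.5744, -0.0745, 0.0644]
orientation: [0.304, -3.126, -0.0]
contact_force: [-0.8, -2.2, 0.8]
grip_width: -0.0001
gripper_force: 0.9
```

```bash
python3 bed.py; python3 chk.py | grep -v fat; cp pics/sidec.png pics/side3.png; python3 -c "
import cv2; p=cv2.imread('pics/sidec.png')[170:330,230:430]; cv2.imwrite('pics/e.png',cv2.resize(p,(750,600),interpolation=cv2.INTER_CUBIC))"
```

```text
bed xy of TCP [0.0495 0.0057] [ 0.5744 -0.0745  0.0644] [-0.8368 -2.2008  0.7846] 19.9
top tab 2 [0.0084 0.0506] 0.10509652921046933
top slim 263 [[0.0326, 0.0609], [0.0496, 0.0873], [0.0685, 0.2139]] 0.06579034152882213
side tab 108 [-0.002   0.0433] 0.11249445078015914
side slim 243 [[0.0315, -0.2348], [0.0442, 0.0832], [0.0668, 0.2125]] 0.06710855724917109
20.0
```

View pics/e.png

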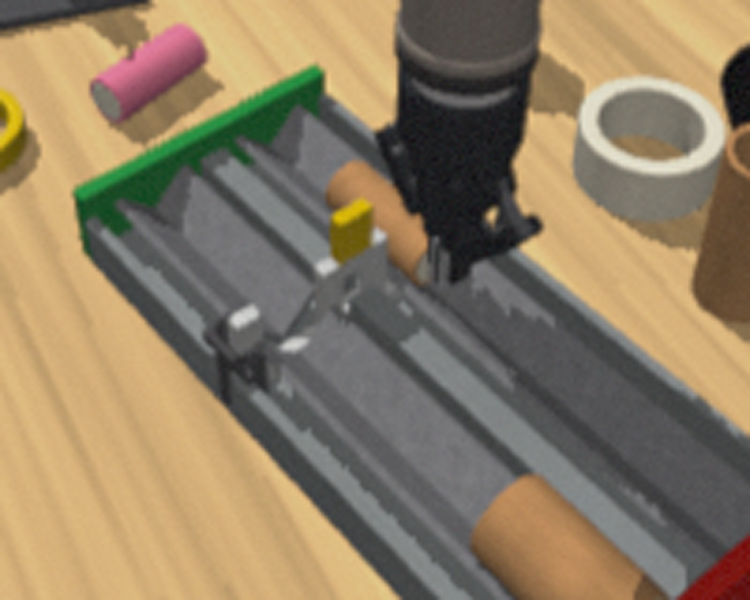

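Emit:
servo_tool --commands '[[[0,0.04,-0.006],[0,0,0]],[[0,0.08,-0.006],[0,0,0]],[[0,0.12,-0.006],[0,0,0]],[[0,0.16,-0.006],[0,0,0]],[[0,0.2,-0.006],[0,0,0]],[[0,0.24,-0.006],[0,0,0]],[[0,0.28,-0.006],[0,0,0]],[[0,0.32,-0.006],[0,0,0]],[[0,0.33,-0.006],[0,0,0]]]'

```text
clock: 20.9
tcp_pos: [0.5585, 0.0072, 0.066]
orientation: [0.307, -3.126, -0.001]
contact_force: [-0.2, -1.2, -0.4]
grip_width: -0.0002
gripper_force: 0.6
```

```bash
python3 bed.py
```

```text
bed xy of TCP [0.0497 0.0889] [0.5585 0.0072 0.066 ] [-0.1698 -1.2466 -0.449 ] 20.9
```

Emit:
servo_tool --commands '[[[0,0.012,0],[0,0,0]],[[0,0.022,0],[0,0,0]],[[0,0.03,0],[0,0,0]],[[0,0.03,0],[0,0,0]]]'

```text
clock: 21.3
tcp_pos: [0.5574, 0.0128, 0.066]
orientation: [0.304, -3.127, -0.0]
contact_force: [0.2, 0.3, -1.1]
grip_width: 0.0001
gripper_force: 0.1
```

```bash
python3 bed.py; python3 chk.py
```

```text
bed xy of TCP [0.0496 0.0946] [0.5574 0.0128 0.066 ] [ 0.1931  0.3463 -1.1297] 21.3
top tab 0 0 0
top slim 233 [[0.033, 0.1588], [0.0497, 0.1802], [0.0682, 0.214]] 0.06554078555475695
top fat 691 [[-0.0733, -0.2318], [-0.0496, -0.1879], [-0.026, -0.1457]] 0.08462611949135224
side tab 106 [-0.0021  0.0433] 0.1119241997209051
side slim 310 [[0.0316, -0.2343], [0.0429, 0.1582], [0.0645, 0.2128]] 0.06597484255283625
side fat 1108 [[-0.0738, -0.2335], [-0.0573, -0.1926], [-0.0306, -0.1465]] 0.08519402592462921
21.4
```

Emit:
servo_tool --commands '[[[0,0.008,0],[0,0,0]],[[0,0.016,0],[0,0,0]],[[0,0.016,0],[0,0,0]]]'

```text
clock: 21.7
tcp_pos: [0.557, 0.0146, 0.0662]
orientation: [-0.301, 3.126, -0.004]
contact_force: [1.5, -5.5, 0.1]
grip_width: 0.0
gripper_force: 2.9
```

Emit:
servo_tool --commands '[[[0,-0.01,0],[0,0,0]],[[0,-0.02,0],[0,0,0]],[[0,-0.02,-0.1],[0,0,0]],[[0,-0.02,-0.28],[0,0,0]],[[0,-0.02,-0.46],[0,0,0]],[[0,-0.02,-0.6],[0,0,0]],[[0.2,0.2,-0.6],[0,0,0]],[[0.4,0.4,-0.6],[0,0,0]],[[0.4,0.6,-0.6],[0,0,0]],[[0.4,0.8,-0.6],[0,0,0]],[[0.4,0.8,-0.6],[0,0,0]],[[0.4,0.8,-0.6],[0,0,0]]]'

```text
clock: 22.9
tcp_pos: [0.4177, 0.1992, 0.2163]
orientation: [0.318, -3.125, -0.004]
contact_force: [0.1, 0.4, 0.3]
grip_width: -0.0003
gripper_force: 0.0
```

```bash
python3 bed.py; python3 chk.py; python3 -c "
import cv2; a=cv2.imread('pics/topc.png')[90:330,300:500];b=cv2.imread('pics/sidec.png')[150:350,190:450]
cv2.imwrite('pics/f.png',cv2.hconcat([cv2.resize(a,(400,480)),cv2.resize(b,(400,480))]))"
```

```text
bed xy of TCP [-0.0517  0.3044] [0.4177 0.1992 0.2163] [0.0806 0.3614 0.2843] 22.9
top tab 44 [-0.0005  0.0461] 0.11360859570531115
top slim 478 [[0.0334, 0.1122], [0.0498, 0.1576], [0.0676, 0.2134]] 0.06561338205595435
top fat 696 [[-0.0732, -0.2319], [-0.0496, -0.1879], [-0.0259, -0.1448]] 0.08446827991833139
side tab 107 [-0.0022  0.0433] 0.11176926682988356
side slim 355 [[0.0326, 0.11], [0.0448, 0.1534], [0.0643, 0.2125]] 0.06647294279408233
side fat 1105 [[-0.0737, -0.2337], [-0.0569, -0.1924], [-0.0299, -0.1468]] 0.08528179274228342
23.0
```

View pics/f.png

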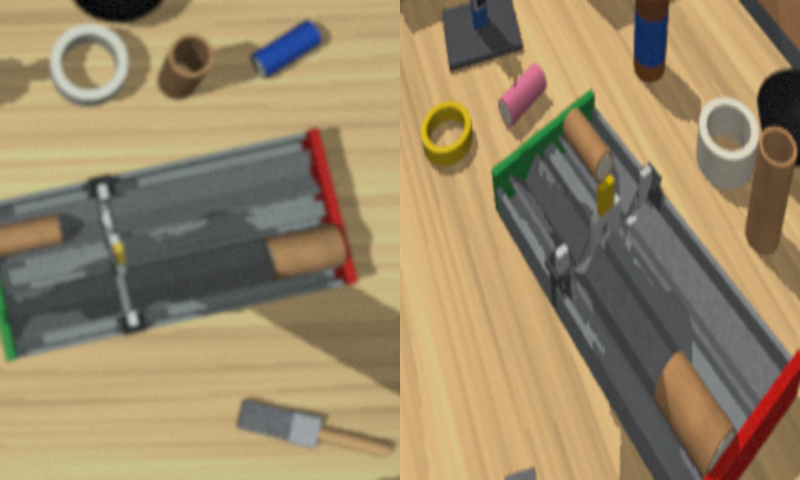

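The picture shows the gauge standing in its slot, the slim tube at the green stop, the fat tube at the red stop, the bystanders in place and the arm clear of everything.

```bash
python3 -c "
from bench import r
print(r.hand_in())"
```

```text
the job is handed in; nothing more can be done
None
```

I handed the job in at about 23 s of the 66 s; the hand-in gave no verdict. My last measurements put the gauge upright in its slot, the slim tube against the green stop and the fat tube against the red stop. The other things on the bench looked undisturbed and the arm was clear.

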